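Make up two field water-test kits

ROBOT

A 6-joint arm with a two-finger parallel gripper is mounted at the origin on the work surface; the furniture and walls round the work are solid. World frame = base frame: x ahead of the robot, y to its left, z up, the work surface at z = 0. Lengths are in m, angles in rad, forces in N, time in s.
With the tool pointing down it reaches from about 0.4 to 0.925 m from the base axis. Payload 12.5 kg.
Tool frame: the origin (TCP) lies between the finger pads; the fingertips stand 22 mm ahead of it and the grasp point (between the pads) lies 3 mm ahead of it; x points along the fingers, y is the direction in which the jaws open and shut, and the axes are right-handed (so a half turn about x gives the same grasp; the last joint's range is limited). The gripper opens to 95 mm and grips with 3 to 60 N. Pads are 20 mm wide; open, the fingers measure 119 mm over their backs; the gripper's body (75 mm by 180 mm) begins 59 mm behind the grasp point.
Start: joints at [1.036, 0.491, 1.559, -0, 1.092, -0.106], TCP at [0.26, 0.568, 0.237] pointing down, gripper open.
Joint ranges: [-3.1, 3.1], [-0.84, 2.19], [0.05, 2.79], [-1.13, 4.28], [0.06, 2.93], [-2.69, 2.69]. Speed limits (rad/s): [2.22, 2.22, 2.79, 3.14, 3.14, 3.14].

INTERFACE

Orientations are given as a 3x3 rotation matrix whose columns are the frame's x, y, z axes.
In Python, from workcell import * gives the robot as it stands.
- The arm moves only by the tool carry_out, never from a script. Its argument "increments" is a list of rows, each a list of 4 numbers: the shift along the world's x, y, z in m, then the turn about the world's z in rad. A call has 1 to 12 rows; each row is the pose to reach, as a shift and turn from the pose commanded when the call began; what a row does not reach only later rows make up. A row lasts 1/12 s, in which the tool goes at most 41.7 mm and 7.16 degrees, less where a joint would pass 70% of its speed; a pose out of reach is approached as far as the arm can. A call with a gripper value outside its range is refused whole. "claw" is the opening, from 0 (shut) to 1 (fully open), set as the call begins (left out, the last holds). The fingers move at their own pace and stop on an object; the grip force is fixed at half the most. Time passes only in rows, so rows that repeat a pose let the fingers close. It gives the time, the measured TCP pose, the force and the opening at its end, in the units of the state.
- observe(): the state, without advancing time (a new reading comes with each control period).
- get_image(name): name is "scene" or "side" or "wrist"; returns a dict with "pixels" (384x512x3 uint8, blue, green, red), "depth" (384x512 float32, m along the optical axis (not along the pixel's ray), 0 where there is no reading), "intrinsics" (3x3 intrinsics, pixels), "cam_to_world" (4x4, takes a point from camera to world coordinates). Camera axes: x right, y up, looking along -z (the intrinsics and any distortion apply to the point x, -y, -z); pixel columns grow to the right and rows downward; lengths in m; the calibration is good to about 2 mm. A picture is of the moment at which its call begins.
- finish_job(): hands the job in, once; it reports no verdict.
Trained networks look in the newest picture that a camera, given by its name, has taken for a name from the list of things; names that differ only in an ending like _2 or _b are one class to them, and where a whole thing is asked for, a point or a joint stands for the part that bears it (a point fixed in the world has none). Each returns a list of dicts, best first, with "conf" (0 to 1); they miss things now and then, are a little off and sometimes report something else, mostly with a low value. They report only what shows in the picture. A call takes as long as a camera call. They do not tell look-alikes from the thing itself.
- regions_of(target, camera): "region" (384x512 bool, what is visible of it).
- place_of(target, camera): "position" ([x, y, z] in m, in world coordinates, good to about 4 mm: a listed point, or the origin of a listed thing).
The state is a dict: "time_s": time; "joint_positions": joint angles; "qvel": joint speeds; "joint_torque": joint torques, N m; "tcp_pos": TCP position; "eef_rot": TCP orientation; "ft_force": force on the tool from outside, world axes, zero at the start; "wrist_torque": the same for the moment, N m; "grip_width": finger opening in m.
Only numpy, scipy, OpenCV 4.12 (cv2) and the standard library are available. Lean on these libraries where they do the work, as an engineer would, in place of code of your own. Each camera call takes 0.05 s, during which the arm holds its last target.

TASK

Make up the two field-test kits from the stock standing on the bench: the blue tray gets the red-capped vial, the amber dropper bottle and the black battery cell, the yellow tray gets the black-capped vial and the green battery cell. Stand each one upright in the tray bay marked with a spot of its own colour, and leave the loose blue cap, the tape roll and the blue case where they are.

Things in the scene. Friction and masses are not known exactly. Their poses are not given: they have to be found in the camera images.
- red_vial: Clear screw vial with a red cap, 23 mm in diameter all the way up, 54 mm high, about 25 g; grip across the body. Stands upright on the pale sheet (flush with the table); origin at the centre of its underside, z up along its axis (yaw means nothing).
- black_vial: Clear screw vial with a black cap, 23 mm in diameter all the way up, 54 mm high, about 25 g; grip across the body. Stands upright on the pale sheet (flush with the table); origin at the centre of its underside, z up along its axis (yaw means nothing).
- dropper_bottle: Amber dropper bottle with a black top: body 31 mm in diameter up to 56 mm, dropper top 21 mm in diameter above, 91 mm high in all, about 40 g; grip across the body. Stands upright on the pale sheet (flush with the table); origin at the centre of its underside, z up along its axis (yaw means nothing).
- green_cell: Battery cell, green with a copper-coloured band at the top, 14 mm in diameter, 50 mm high, about 23 g. Stands upright on the pale sheet (flush with the table); origin at the centre of its underside, z up along its axis (yaw means nothing).
- black_cell: Battery cell, black with a copper-coloured band at the top, 14 mm in diameter, 50 mm high, about 23 g. Stands upright on the pale sheet (flush with the table); origin at the centre of its underside, z up along its axis (yaw means nothing).
- blue_tray: Blue kit tray with three bays in a row, 150 x 59 mm (7 mm lugs at the ends). Fixed. Walls 4 mm thick, 14 mm high; floor 4 mm thick. Origin: on the table under its middle; x along the row. Bays, 51 mm wide in y, each with its spot in the middle (y = 0): red spot (red vial) at x = -49.5 mm, 43 mm long; amber-brown spot (dropper bottle) at x = +1.5 mm, 51 mm long; small black spot (black cell) at x = +51 mm, 40 mm long.
- yellow_tray: Yellow kit tray with two bays in a row, 95 x 59 mm (7 mm lugs at the ends). Fixed. Walls 4 mm thick, 14 mm high; floor 4 mm thick. Origin: on the table under its middle; x along the row. Bays, 51 mm wide in y, each with its spot in the middle (y = 0): black spot (black-capped vial) at x = -22 mm, 43 mm long; small green spot (green cell) at x = +23.5 mm, 40 mm long.
- spare_cap: Loose blue ribbed tube cap among the stock, 23 mm in diameter, 12 mm high; belongs to neither kit, leave it. Origin at the centre of its underside.
- tape: Roll of green tape lying flat, 64 mm in diameter, 19 mm high; leave it. Origin at the centre of its underside.
- case: Dark blue closed plastic case, 74 x 66 x 30 mm; leave it. Origin at the centre of its underside.
Mind the look-alikes: they are no part of the job. Leave any purple look-alike of the black_vial alone. There is more than one size of the dropper_bottle; the one meant has the size given above.

How it is judged:
At the end, for the whole second after the job is handed in: In the blue tray the red-capped vial, the dropper bottle and the black cell, in the yellow tray the black-capped vial and the green cell, each on the floor of the bay with the spot of its colour (anywhere within that bay's walls), upright within 0.1 rad (about 6 degrees), released and at rest (x of red_vial in the frame of blue_tray between -0.062 and -0.037 m and y of red_vial in the frame of blue_tray between -0.0165 and 0.0165 m and z of red_vial in the frame of blue_tray between 0.001 and 0.008 m and angle between each of red_vial, dropper_bottle, black_cell, black_vial, green_cell's own z axis and vertical below 0.1 rad and linear speed of each of red_vial, dropper_bottle, black_cell, black_vial, green_cell below 0.02 m/s and angular speed of each of red_vial, dropper_bottle, black_cell, black_vial, green_cell below 0.2 rad/s and x of dropper_bottle in the frame of blue_tray between -0.011 and 0.014 m and y of dropper_bottle in the frame of blue_tray between -0.0125 and 0.0125 m and z of dropper_bottle in the frame of blue_tray between 0.001 and 0.008 m and x of black_cell in the frame of blue_tray between 0.0355 and 0.0665 m and y of black_cell in the frame of blue_tray between -0.021 and 0.021 m and z of black_cell in the frame of blue_tray between 0.001 and 0.008 m and x of black_vial in the frame of yellow_tray between -0.0345 and -0.0095 m and y of black_vial in the frame of yellow_tray between -0.0165 and 0.0165 m and z of black_vial in the frame of yellow_tray between 0.001 and 0.008 m and x of green_cell in the frame of yellow_tray between 0.008 and 0.039 m and y of green_cell in the frame of yellow_tray between -0.021 and 0.021 m and z of green_cell in the frame of yellow_tray between 0.001 and 0.008 m); the robot touches nothing.
It fails at once if the loose blue cap is shifted more than 30 mm (distance of spare_cap from where it was at the start of the episode above 0.03 m).
It fails at once if the tape roll is shifted more than 30 mm (distance of tape from where it was at the start of the episode above 0.03 m).
It fails at once if the blue case is shifted more than 30 mm (distance of case from where it was at the start of the episode above 0.03 m).
It also fails if it takes over 128 s, if anything falls off the work surface, if the arm or the gripper's body presses on something with over 40 N, if the wrist force passes 120 N, or if a joint passes its speed limit or range.

## Working session

There is one attempt and no reset: what is moved stays moved. The work goes in short steps, Python scripts to look and compute and a tool call to move; the robot and the scene stay as the last step left them, time stands still between calls to the robot, and variables do not carry over. Pictures are saved under pics/ and viewed, and the job is handed in when it is done.

Besides the shell and the picture viewer there is one more tool, called after "Emit:" as name([rows], argument=value, ...), one row to a line, values as JSON. carry_out: Moves the arm, as the interface text tells. Its arguments: {"type":"object","properties":{"increments":{"type":"array"},"claw":{"type":"number"}},"required":["increments"]}

```bash
mkdir -p pics; ls; cat > h.py <<'E'
from workcell import *
import numpy as np, cv2
def world(im,u,v,d=None):
    K=im["intrinsics"]; 
    if d is None: d=im["depth"][int(v),int(u)]
    p=np.array([(u-K[0,2])/K[0,0]*d, -(v-K[1,2])/K[1,1]*d, -d,1])
    return (np.array(im["cam_to_world"])@p)[:3]
def proj(im,P):
    K=im["intrinsics"]; c=np.linalg.inv(im["cam_to_world"])@np.append(P,1)
    return np.array([K[0,0]*c[0]/-c[2]+K[0,2], K[1,1]*(-c[1])/-c[2]+K[1,2]])
E
python3 - <<'E'
from h import *
s=observe(); print({k:np.round(v,3).tolist() for k,v in s.items()})
for n in ["scene","side","wrist"]:
    im=get_image(n); cv2.imwrite(f"pics/{n}0.png",im["pixels"]); print(n,np.round(im["cam_to_world"],3).tolist(),np.round(im["intrinsics"],1).tolist(), [k for k in im])
E
```

```text
pics
{'time_s': 0.0, 'joint_positions': [1.036, 0.492, 1.559, 0.0, 1.092, -0.106], 'qvel': [-0.0, 0.001, -0.001, 0.0, 0.0, -0.001], 'joint_torque': [0.001, -61.265, -25.818, 0.069, 0.048, -0.0], 'tcp_pos': [0.26, 0.568, 0.236], 'eef_rot': [[-0.001, 0.416, 0.909], [-0.001, 0.909, -0.416], [-1.0, -0.001, -0.0]], 'ft_force': [-0.848, -0.483, -1.278], 'wrist_torque': [0.026, -0.036, 0.053], 'grip_width': 0.095}
scene [[-0.725, 0.26, -0.638, -0.184], [-0.689, -0.261, 0.676, 0.792], [0.009, 0.93, 0.368, 0.479], [0.0, 0.0, 0.0, 1.0]] [[430.2, 0.0, 249.5], [0.0, 430.2, 189.0], [0.0, 0.0, 1.0]] ['pixels', 'depth', 'intrinsics', 'cam_to_world']
side [[0.999, -0.017, 0.038, 0.608], [0.041, 0.526, -0.849, -0.785], [-0.005, 0.85, 0.527, 0.507], [0.0, 0.0, 0.0, 1.0]] [[379.4, 0.0, 259.0], [0.0, 379.4, 192.0], [0.0, 0.0, 1.0]] ['pixels', 'depth', 'intrinsics', 'cam_to_world']
wrist [[0.416, -0.868, -0.271, 0.182], [0.91, 0.397, 0.123, 0.603], [0.0, -0.298, 0.955, 0.384], [0.0, 0.0, 0.0, 1.0]] [[265.4, 0.0, 256.0], [0.0, 265.4, 188.2], [0.0, 0.0, 1.0]] ['pixels', 'depth', 'intrinsics', 'cam_to_world']
```

View pics/scene0.png

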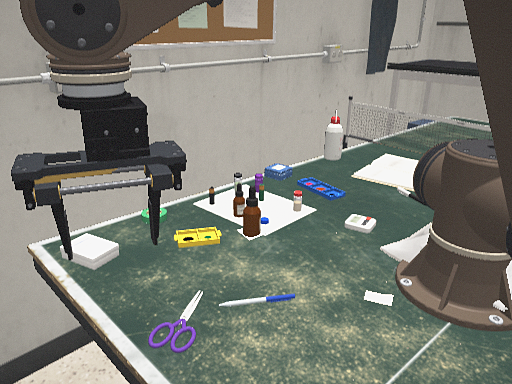

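View pics/side0.png

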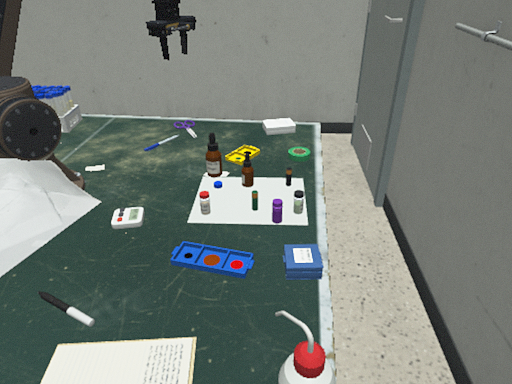

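View pics/wrist0.png

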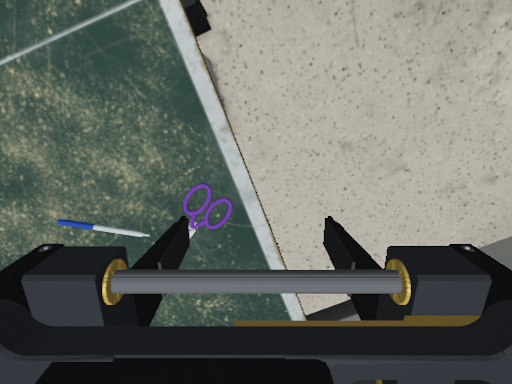

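The side view shows the whole stock:
- red vial (205,202)
- large amber bottle (213,157) and small amber bottle (248,172)
- green cell (254,200)
- purple look-alike (277,210)
- black vial (298,202)
- black cell (289,177)
- loose cap (218,184)
- blue tray (212,258) and yellow tray (242,154)

Next I'll measure them.

```bash
python3 - <<'E'
from h import *
names=["red_vial","black_vial","dropper_bottle","green_cell","black_cell","blue_tray","yellow_tray","spare_cap","tape","case"]
for cam in ["side","scene"]:
    im=get_image(cam)
    for n in names:
        for r in place_of(n,cam)[:4]:
            p=np.array(r["position"]); print(cam,n,round(r["conf"],2),np.round(p,4),np.round(proj(im,p)))
        for r in regions_of(n,cam)[:4]:
            m=r["region"]; v,u=np.nonzero(m); 
            P=np.array([world(im,a,b) for a,b in zip(u,v) if im["depth"][b,a]>0])
            if len(P): print("   reg",round(r["conf"],2),m.sum(),"px",int(u.mean()),int(v.mean()),"med",np.round(np.median(P,0),4),"z",np.round(np.percentile(P[:,2],[2,98]),4))
E
```

```text
side red_vial 0.6 [ 0.4487 -0.0669 -0.0036] [205. 215.]
   reg 0.48 237 px 205 202 med [ 0.4532 -0.0718  0.0334] z [0.0022 0.0551]
side black_vial 0.72 [ 0.6169 -0.0871  0.002 ] [277. 220.]
side black_vial 0.51 [ 0.6683 -0.0567  0.0013] [299. 213.]
   reg 0.74 251 px 277 210 med [ 0.6167 -0.0995  0.0329] z [0.0013 0.0552]
   reg 0.7 234 px 298 202 med [ 0.6657 -0.0617  0.0329] z [0.0018 0.0551]
side dropper_bottle 0.71 [0.5391 0.0668 0.0027] [247. 184.]
side dropper_bottle 0.56 [ 0.45    0.1188 -0.0021] [216. 175.]
   reg 0.78 531 px 213 158 med [0.4494 0.1062 0.0552] z [0.0053 0.1188]
   reg 0.62 362 px 247 171 med [0.5405 0.0586 0.035 ] z [-0.0006  0.0868]
side green_cell 0.55 [ 0.5611 -0.0455 -0.0025] [253. 210.]
   reg 0.41 246 px 299 153 med [0.6829 0.222  0.0175] z [0.0051 0.0205]
side black_cell 0.43 [ 0.6417  0.0698 -0.0007] [286. 185.]
   reg 0.41 99 px 288 177 med [0.6466 0.0632 0.026 ] z [0.0022 0.0501]
side blue_tray 0.79 [ 0.4903 -0.2311 -0.0035] [212. 264.]
   reg 0.95 2062 px 212 259 med [ 0.4928 -0.2298  0.0056] z [0.0009 0.0151]
   reg 0.54 1348 px 302 261 med [ 0.66
[... 1715 characters left out ...]
med [0.6412 0.0712 0.0264] z [0.0073 0.0485]
scene blue_tray 0.84 [ 0.4913 -0.2334  0.0015] [320. 189.]
   reg 0.94 508 px 320 187 med [ 0.4876 -0.2299  0.0084] z [0.0023 0.0151]
scene yellow_tray 0.58 [ 0.5151  0.2278 -0.0007] [197. 239.]
   reg 0.66 741 px 197 236 med [0.5127 0.2292 0.0066] z [0.0004 0.0149]
scene spare_cap 0.61 [0.4623 0.0554 0.0017] [263. 222.]
scene tape 0.56 [ 0.6814  0.2348 -0.0038] [153. 219.]
   reg 0.74 205 px 152 215 med [0.6684 0.2448 0.0162] z [-0.0003  0.2466]
scene case 0.86 [ 0.6604 -0.2378 -0.004 ] [278. 177.]
   reg 0.83 384 px 277 170 med [ 0.6517 -0.2233  0.0229] z [-0.2552  0.0318]
   reg 0.48 83 px 260 192 med [ 0.5603 -0.0434  0.025 ] z [0.0013 0.0491]
```

Emit:
carry_out([
  [0.21, -0.478, 0.114, 0],
  [0.21, -0.478, 0.114, 0],
  [0.21, -0.478, 0.114, 0],
  [0.21, -0.478, 0.114, 0],
  [0.21, -0.478, 0.114, 0],
  [0.21, -0.478, 0.114, 0],
  [0.21, -0.478, 0.114, 0],
  [0.21, -0.478, 0.114, 0],
  [0.21, -0.478, 0.114, 0],
  [0.21, -0.478, 0.114, 0],
  [0.21, -0.478, 0.114, 0],
  [0.21, -0.478, 0.114, 0],
])

```text
time_s: 3.25
tcp_pos: [0.4566, 0.1192, 0.3441]
eef_rot: [[0.001, 0.416, 0.909], [0.0, 0.909, -0.416], [-1.0, 0.0, 0.001]]
ft_force: [1.3, 1.1, -0.8]
grip_width: 0.095
```

Emit:
carry_out([
  [0, 0, 0, 0],
  [0, 0, 0, 0],
  [0, 0, 0, 0],
  [0, 0, 0, 0],
  [0, 0, 0, 0],
], claw=0.7)

```text
time_s: 3.67
tcp_pos: [0.4558, 0.1223, 0.3431]
eef_rot: [[-0.0, 0.414, 0.91], [0.0, 0.91, -0.414], [-1.0, -0.0, -0.0]]
ft_force: [-0.4, -0.8, -0.2]
grip_width: 0.0689
```

```bash
python3 - <<'E'
from h import *
im=get_image("wrist"); cv2.imwrite("pics/w1.png",im["pixels"])
np.savez("w1.npz",**im)
print(np.round(im["cam_to_world"],3).tolist())
for n in ["red_vial","black_vial","dropper_bottle","green_cell","black_cell","blue_tray","yellow_tray"]:
        for r in place_of(n,"wrist")[:3]:
            p=np.array(r["position"]); print(n,round(r["conf"],2),np.round(p,4),np.round(proj(im,p)))
E
```

```text
[[0.414, -0.869, -0.271, 0.378], [0.91, 0.396, 0.122, 0.156], [0.001, -0.298, 0.955, 0.491], [0.0, 0.0, 0.0, 1.0]]
red_vial 0.45 [0.6439 0.069  0.0031] [270. 246.]
dropper_bottle 0.83 [ 0.4473  0.1212 -0.0022] [254. 149.]
dropper_bottle 0.7 [0.5438 0.0708 0.003 ] [251. 205.]
black_cell 0.4 [0.6435 0.0685 0.0025] [270. 246.]
blue_tray 0.74 [ 6.816e-01  2.346e-01 -4.000e-04] [352. 231.]
yellow_tray 0.67 [5.140e-01 2.324e-01 2.000e-04] [323. 157.]
```

View pics/w1.png

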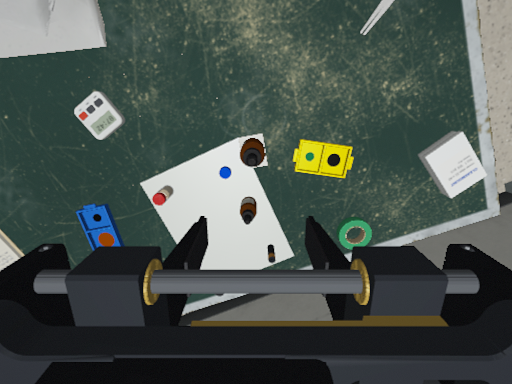

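```bash
cat > meas.py <<'E'
from h import *
from scipy.optimize import least_squares
def cloud(im):
    K=im["intrinsics"]; d=im["depth"]; v,u=np.mgrid[:384,:512]
    P=np.stack([(u-K[0,2])/K[0,0]*d,-(v-K[1,2])/K[1,1]*d,-d,np.ones_like(d)],-1)@np.array(im["cam_to_world"]).T
    P=P[...,:3]; P[d<=0]=np.nan; return P
def circ(P,c0,r,zlo,zhi,cam):
    # visible-side fit with known radius
    m=(P[...,2]>zlo)&(P[...,2]<zhi)&(np.hypot(P[...,0]-c0[0],P[...,1]-c0[1])<r+0.014)
    Q=P[m][:,:2]
    if len(Q)<8: return None
    f=least_squares(lambda c:np.hypot(Q[:,0]-c[0],Q[:,1]-c[1])-r,c0,loss="soft_l1",f_scale=0.001)
    return np.round(f.x,4),len(Q),round(float(np.sqrt(np.mean(f.fun**2))),4), np.round(np.nanmax(P[...,2][(np.hypot(P[...,0]-f.x[0],P[...,1]-f.x[1])<r)]),4)
OBJ={"red_vial":((.449,-.063),.0115,.012,.05),"black_vial":((.667,-.057),.0115,.012,.05),"purple":((.615,-.090),.0115,.012,.05),
"dropper":((.541,.065),.0155,.012,.05),"big":((.446,.12),.019,.012,.05),"green_cell":((.562,-.046),.007,.008,.047),"black_cell":((.644,.0686),.007,.008,.047)}
def spots(im,P,c,hw):
    # returns spot info: rim rect
    m=(np.abs(P[...,0]-c[0])<hw)&(np.abs(P[...,1]-c[1])<hw)&(P[...,2]>0.0115)&(P[...,2]<0.017)
    R=P[m][:,:2]; r=cv2.minAreaRect((R*1000).astype(np.float32)); return len(R),np.round(r[0],1),np.round(r[1],1),round(r[2],1)
E
python3 - <<'E'
from meas import *
W=dict(np.load("w1.npz")); ims={"wrist":W}
for c in ["side","scene"]: ims[c]=get_image(c)
for cn,im in ims.items():
    P=cloud(im); cam=im["cam_to_world"][:3,3]
    for n,(c0,r,a,b) in OBJ.items(): print(cn,n,circ(P,c0,r,a,b,cam))
    print(" blue",spots(im,P,(.491,-.233),.1)); print(" yellow",spots(im,P,(.514,.229),.07))
    # spots by colour on floor
    hsv=cv2.cvtColor(im["pixels"],cv2.COLOR_BGR2HSV).astype(int)
    for t,c in (("blue",(.491,-.233)),("yellow",(.514,.229))):
        m=(np.hypot(P[...,0]-c[0],P[...,1]-c[1])<.075)&(P[...,2]<.016)&(P[...,2]>.0015)
        h,s,v=hsv[...,0],hsv[...,1],hsv[...,2]
        for nm,k in {"red":((h<5)|(h>174))&(s>150)&(v>120),"amber":(h>=5)&(h<14)&(s>120),"black":(v<45),"green":(h>45)&(h<75)&(s>90)&(v>60)}.items():
            q=m&k
            nl,lab,st,ce=cv2.connectedComponentsWithStats(q.astype(np.uint8))
            for i in range(1,nl):
                if st[i,4]>=5: print("  ",t,nm,st[i,4],np.round(ce[i]),np.round(np.nanmedian(P[lab==i],0),4))
E
```

```text
wrist red_vial (array([ 0.4511, -0.0638]), 120, 0.0004, np.float64(0.0555))
wrist black_vial None
wrist purple None
wrist dropper (array([0.5405, 0.0676]), 163, 0.0011, np.float64(0.0911))
wrist big (array([0.4439, 0.121 ]), 55, 0.0005, np.float64(0.449))
wrist green_cell None
wrist black_cell (array([0.6463, 0.0686]), 76, 0.0004, np.float64(0.0519))
 blue (325, array([ 457.8, -221.5]), array([60.4, 95.3]), 78.1)
 yellow (511, array([514.2, 229.8]), array([108.4,  58.9]), 57.2)
   blue amber 153 [106. 239.] [ 0.4891 -0.2293  0.0038]
   blue black 36 [ 97. 217.] [ 0.4414 -0.2196  0.0036]
   yellow black 108 [333. 160.] [0.5254 0.2481 0.0042]
   yellow green 5 [313. 155.] [0.5017 0.2163 0.0044]
side red_vial (array([ 0.4514, -0.0632]), 142, 0.0012, np.float64(0.0561))
side black_vial (array([ 0.6661, -0.0527]), 143, 0.0012, np.float64(0.0558))
side purple (array([ 0.6171, -0.0905]), 141, 0.001, np.float64(0.0558))
side dropper (array([0.541 , 0.0681]), 162, 0.0014, np.float64(0.091))
side big (array([0.4468, 0.1179]), 195, 0.0014, np.float64(0.1237))
side green_cell (array([ 0.5652, -0
[... 518 characters left out ...]
p.float64(0.055))
scene black_vial (array([ 0.6652, -0.0553]), 75, 0.002, np.float64(0.056))
scene purple (array([ 0.6167, -0.0934]), 75, 0.0022, np.float64(0.0552))
scene dropper (array([0.5394, 0.0653]), 161, 0.0018, np.float64(0.0911))
scene big (array([0.4435, 0.1197]), 265, 0.0013, np.float64(0.5123))
scene green_cell (array([ 0.5636, -0.0478]), 64, 0.0017, np.float64(0.0505))
scene black_cell (array([0.6452, 0.0669]), 72, 0.0016, np.float64(0.0502))
 blue (185, array([ 488.6, -230.5]), array([ 63.8, 165.1]), 76.5)
 yellow (205, array([511.8, 229.5]), array([108.1,  62.9]), 56.3)
   blue amber 11 [320. 188.] [ 0.4893 -0.23    0.0048]
   yellow black 18 [188. 239.] [0.5226 0.2473 0.0045]
```

Targets measured, with the views agreeing to about 3 mm:

| Item | x | y | Height |
|---|---|---|---|
| red vial | 0.451 | -0.064 | 55 mm |
| black vial | 0.666 | -0.054 | 55 mm |
| dropper (small bottle, 91 mm) | 0.540 | 0.067 | 91 mm |
| green cell | 0.564 | -0.047 | 51 mm |
| black cell | 0.646 | 0.068 | 51 mm |

The bay positions, in world x, y:

| Bay | x | y |
|---|---|---|
| red | 0.539 | -0.240 |
| amber | 0.489 | -0.230 |
| black (blue tray) | 0.441 | -0.219 |
| black (yellow tray) | 0.525 | 0.248 |
| green | 0.500 | 0.210 |

I'll start with the red vial.

Emit:
carry_out([
  [-0.005, -0.186, -0.2, 0],
  [-0.005, -0.186, -0.2, 0],
  [-0.005, -0.186, -0.2, 0],
  [-0.005, -0.186, -0.2, 0],
  [-0.005, -0.186, -0.2, 0],
  [-0.005, -0.186, -0.2, 0],
  [-0.005, -0.186, -0.2, 0],
  [-0.005, -0.186, -0.2, 0],
  [-0.005, -0.186, -0.2, 0],
  [-0.005, -0.186, -0.2, 0],
  [-0.005, -0.186, -0.2, 0],
  [-0.005, -0.186, -0.2, 0],
], claw=0.7)

```text
time_s: 5.17
tcp_pos: [0.4518, -0.064, 0.1444]
eef_rot: [[0.002, 0.415, 0.91], [-0.0, 0.91, -0.415], [-1.0, 0.0, 0.002]]
ft_force: [-0.3, 0.1, 1.1]
grip_width: 0.0667
```

Emit:
carry_out([
  [0, 0, -0.03, 0],
  [0, 0, -0.06, 0],
  [0, 0, -0.085, 0],
  [0, 0, -0.1, 0],
  [0, 0, -0.105, 0],
  [0, 0, -0.105, 0],
  [0, 0, -0.105, 0],
], claw=0.7)

```text
time_s: 5.75
tcp_pos: [0.4518, -0.0646, 0.0391]
eef_rot: [[0.001, 0.415, 0.91], [-0.0, 0.91, -0.415], [-1.0, 0.0, 0.001]]
ft_force: [0.4, 0.3, 0.6]
grip_width: 0.0661
```

Emit:
carry_out([
  [0, 0, 0, 0],
  [0, 0, 0, 0],
  [0, 0, 0, 0],
  [0, 0, 0, 0],
  [0, 0, 0, 0],
  [0, 0, 0, 0],
], claw=0)

```text
time_s: 6.25
tcp_pos: [0.4514, -0.0648, 0.0385]
eef_rot: [[0.0, 0.416, 0.909], [0.0, 0.909, -0.416], [-1.0, 0.0, 0.0]]
ft_force: [-0.2, -0.2, 0.3]
grip_width: 0.0317
```

Emit:
carry_out([
  [0, 0, 0, 0],
  [0, 0, 0, 0],
  [0, 0, 0, 0],
  [0, 0, 0, 0],
  [0, 0, 0, 0],
], claw=0)

```text
time_s: 6.67
tcp_pos: [0.4513, -0.0648, 0.0383]
eef_rot: [[0.0, 0.416, 0.909], [0.0, 0.909, -0.416], [-1.0, 0.0, 0.0]]
ft_force: [-0.5, -0.5, 1.6]
grip_width: 0.0227
```

Emit:
carry_out([
  [0, 0, 0.03, 0],
  [0, 0, 0.06, 0],
  [0.02, -0.035, 0.07, 0],
  [0.038, -0.075, 0.07, 0],
  [0.055, -0.11, 0.07, 0],
  [0.07, -0.14, 0.07, 0],
  [0.08, -0.16, 0.07, 0],
  [0.088, -0.175, 0.07, 0],
  [0.088, -0.175, 0.07, 0],
  [0.088, -0.175, 0.07, 0],
  [0.088, -0.175, 0.07, 0],
  [0.088, -0.175, 0.07, 0],
])

```text
time_s: 7.67
tcp_pos: [0.5388, -0.2387, 0.1083]
eef_rot: [[-0.001, 0.415, 0.91], [0.001, 0.91, -0.415], [-1.0, 0.0, -0.001]]
ft_force: [0.1, 0.4, 0.4]
grip_width: 0.0233
```

Emit:
carry_out([
  [0, -0.001, -0.025, 0],
  [0, -0.001, -0.045, 0],
  [0, -0.001, -0.057, 0],
  [0, -0.001, -0.062, 0],
  [0, -0.001, -0.065, 0],
  [0, -0.001, -0.065, 0],
  [0, -0.001, -0.065, 0],
  [0, -0.001, -0.065, 0],
])

```text
time_s: 8.33
tcp_pos: [0.5397, -0.2409, 0.0442]
eef_rot: [[0.001, 0.416, 0.91], [-0.001, 0.91, -0.416], [-1.0, -0.0, 0.001]]
ft_force: [0.3, -0.9, -0.2]
grip_width: 0.0226
```

Emit:
carry_out([
  [0, 0, 0, 0],
  [0, 0, 0, 0],
  [0, 0, 0, 0],
  [0, 0, 0, 0],
  [0, 0, 0, 0],
  [0, 0, 0.01, 0],
  [0, 0, 0.03, 0],
  [0, 0, 0.06, 0],
  [0, 0, 0.09, 0],
  [0, 0, 0.1, 0],
  [0, 0, 0.1, 0],
], claw=0.6)

```text
time_s: 9.25
tcp_pos: [0.5402, -0.2413, 0.1464]
eef_rot: [[0.004, 0.416, 0.909], [-0.002, 0.91, -0.416], [-1.0, -0.0, 0.005]]
ft_force: [-0.3, -0.1, 0.6]
grip_width: 0.0568
```

```bash
cat > chk.py <<'E'
from meas import *
import sys
def chk(i,objs):
    im=get_image("side"); cv2.imwrite(f"pics/s{i}.png",cv2.resize(im["pixels"][120:300,150:350],None,fx=3,fy=3)); P=cloud(im)
    for n,c,r in objs: print(n,circ(P,c,r,.018,.048,None))
E
python3 -c "
from chk import *
chk(1,[('red',(.539,-.24),.0115),('bcell',(.6465,.068),.007)])"
```

```text
red (array([ 0.5392, -0.2398]), 160, 0.0009, np.float64(0.4407))
bcell (array([0.6468, 0.0686]), 52, 0.0012, np.float64(0.0503))
```

View pics/s1.png

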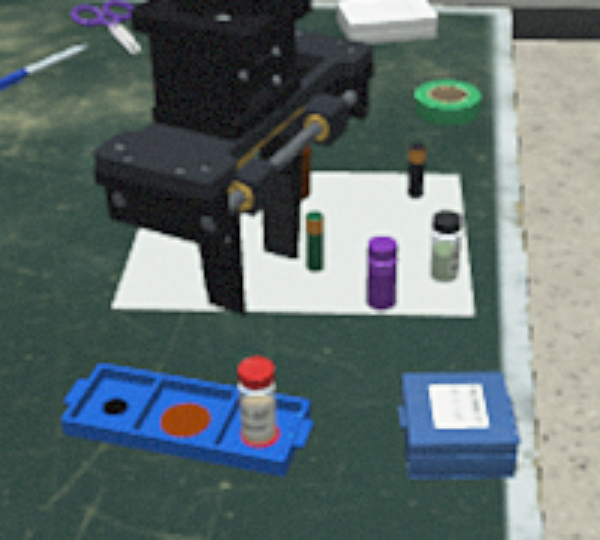

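Red vial stands on the red spot. Black cell next.

Emit:
carry_out([
  [0.106, 0.309, 0, 0],
  [0.106, 0.309, 0, 0],
  [0.106, 0.309, 0, 0],
  [0.106, 0.309, 0, 0],
  [0.106, 0.309, 0, 0],
  [0.106, 0.309, 0, 0],
  [0.106, 0.309, 0, 0],
  [0.106, 0.309, 0, 0],
  [0.106, 0.309, 0, 0],
  [0.106, 0.309, 0, 0],
  [0.106, 0.309, 0, 0],
  [0.106, 0.309, 0, 0],
], claw=0.55)

```text
time_s: 10.3
tcp_pos: [0.6448, 0.0671, 0.1424]
eef_rot: [[-0.002, 0.417, 0.909], [-0.0, 0.909, -0.417], [-1.0, -0.001, -0.001]]
ft_force: [0.8, -0.1, 1.0]
grip_width: 0.0523
```

Emit:
carry_out([
  [0, 0, -0.03, 0],
  [0, 0, -0.06, 0],
  [0, 0, -0.085, 0],
  [0, 0, -0.1, 0],
  [0, 0, -0.104, 0],
  [0, 0, -0.104, 0],
  [0, 0, -0.104, 0],
])

```text
time_s: 10.88
tcp_pos: [0.6457, 0.0674, 0.0401]
eef_rot: [[0.001, 0.417, 0.909], [0.0, 0.909, -0.417], [-1.0, 0.0, 0.001]]
ft_force: [0.4, 0.1, 0.3]
grip_width: 0.0523
```

Emit:
carry_out([
  [0, 0, 0, 0],
  [0, 0, 0, 0],
  [0, 0, 0, 0],
  [0, 0, 0, 0],
  [0, 0, 0, 0],
  [0, 0, 0, 0],
  [0, 0, 0, 0],
  [0, 0, 0, 0],
  [0, 0, 0, 0],
  [0, 0, 0, 0],
], claw=0)

```text
time_s: 11.72
tcp_pos: [0.6454, 0.0683, 0.0394]
eef_rot: [[0.0, 0.416, 0.909], [0.0, 0.909, -0.416], [-1.0, 0.0, 0.0]]
ft_force: [-1.8, -0.3, 1.6]
grip_width: 0.014
```

Emit:
carry_out([
  [0, 0, 0.04, 0],
  [0, 0, 0.08, 0],
  [0, 0, 0.11, 0],
  [-0.02, -0.029, 0.12, 0],
  [-0.044, -0.062, 0.12, 0],
  [-0.068, -0.095, 0.12, 0],
  [-0.092, -0.129, 0.12, 0],
  [-0.116, -0.163, 0.12, 0],
  [-0.14, -0.196, 0.12, 0],
  [-0.164, -0.23, 0.12, 0],
  [-0.185, -0.26, 0.12, 0],
  [-0.198, -0.278, 0.11, 0],
])

```text
time_s: 12.72
tcp_pos: [0.446, -0.2123, 0.1505]
eef_rot: [[0.002, 0.417, 0.909], [-0.001, 0.909, -0.417], [-1.0, -0.001, 0.002]]
ft_force: [0.4, 0.3, -0.1]
grip_width: 0.0137
```

Emit:
carry_out([
  [-0.006, -0.009, -0.02, 0],
  [-0.006, -0.009, -0.04, 0],
  [-0.006, -0.009, -0.05, 0],
  [-0.006, -0.009, -0.05, 0],
])

```text
time_s: 13.05
tcp_pos: [0.4406, -0.2184, 0.0977]
eef_rot: [[-0.003, 0.416, 0.909], [0.002, 0.909, -0.416], [-1.0, 0.001, -0.003]]
ft_force: [-0.4, 0.9, -0.6]
grip_width: 0.0137
```

Emit:
carry_out([
  [0, 0, -0.02, 0],
  [0, 0, -0.037, 0],
  [0, 0, -0.047, 0],
  [0, 0, -0.053, 0],
  [0, 0, -0.055, 0],
  [0, 0, -0.055, 0],
  [0, 0, -0.055, 0],
  [0, 0, -0.055, 0],
])

```text
time_s: 13.72
tcp_pos: [0.4416, -0.2189, 0.045]
eef_rot: [[0.001, 0.416, 0.909], [-0.001, 0.909, -0.416], [-1.0, -0.0, 0.001]]
ft_force: [-0.1, -0.2, 0.1]
grip_width: 0.0138
```

Emit:
carry_out([
  [0, 0, -0.001, 0],
  [0, 0, -0.001, 0],
  [0, 0, -0.001, 0],
])

```text
time_s: 13.97
tcp_pos: [0.4414, -0.2189, 0.0435]
eef_rot: [[0.0, 0.416, 0.909], [-0.0, 0.909, -0.416], [-1.0, 0.0, 0.0]]
ft_force: [0.1, 0.9, 0.7]
grip_width: 0.0136
```

Emit:
carry_out([
  [0, 0, 0, 0],
  [0, 0, 0, 0],
  [0, 0, 0, 0],
  [0, 0, 0, 0],
  [0, 0, 0, 0],
  [0, 0, 0.01, 0],
  [0, 0, 0.03, 0],
  [0, 0, 0.06, 0],
  [0, 0, 0.1, 0],
  [0, 0, 0.12, 0],
  [0, 0, 0.12, 0],
], claw=0.6)

```text
time_s: 14.88
tcp_pos: [0.4426, -0.2195, 0.1681]
eef_rot: [[0.006, 0.416, 0.91], [-0.004, 0.91, -0.416], [-1.0, -0.001, 0.007]]
ft_force: [0.2, 0.7, -0.3]
grip_width: 0.0573
```

```bash
python3 -c "
from chk import *
chk(2,[('red',(.539,-.24),.0115),('bcell',(.441,-.219),.007)])"
```

```text
red (array([ 0.5391, -0.2398]), 160, 0.0009, np.float64(0.0606))
bcell (array([ 0.4422, -0.2186]), 94, 0.0008, np.float64(0.0559))
```

View pics/s2.png

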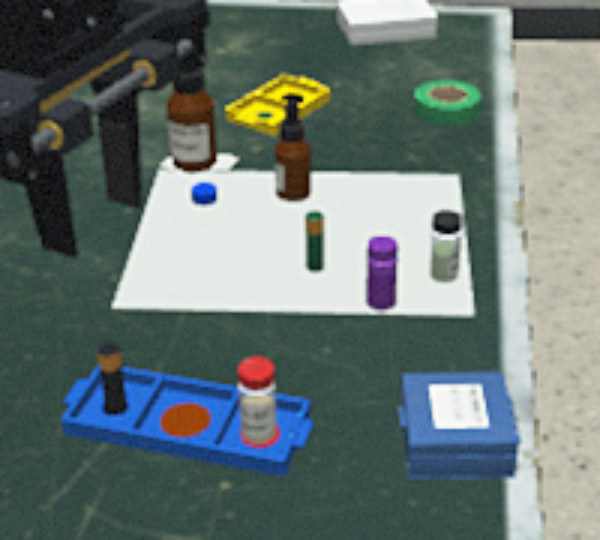

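Emit:
carry_out([
  [0.099, 0.287, 0, 0],
  [0.099, 0.287, 0, 0],
  [0.099, 0.287, 0, 0],
  [0.099, 0.287, 0, 0],
  [0.099, 0.287, 0, 0],
  [0.099, 0.287, 0, 0],
  [0.099, 0.287, 0, 0],
  [0.099, 0.287, 0, 0],
  [0.099, 0.287, 0, 0],
  [0.099, 0.287, 0, 0],
  [0.099, 0.287, 0, 0],
  [0.099, 0.287, 0, 0],
], claw=0.75)

```text
time_s: 15.93
tcp_pos: [0.5399, 0.0669, 0.1631]
eef_rot: [[-0.001, 0.417, 0.909], [-0.0, 0.909, -0.417], [-1.0, -0.0, -0.001]]
ft_force: [-0.9, 0.5, 0.3]
grip_width: 0.0715
```

Target TCP z is 0.040, which leaves about 5 mm between the bottle top and the gripper body.

Emit:
carry_out([
  [0, 0, -0.03, 0],
  [0, 0, -0.06, 0],
  [0, 0, -0.085, 0],
  [0, 0, -0.105, 0],
  [0, 0, -0.118, 0],
  [0, 0, -0.123, 0],
  [0, 0, -0.123, 0],
  [0, 0, -0.123, 0],
])

```text
time_s: 16.6
tcp_pos: [0.5405, 0.0675, 0.0408]
eef_rot: [[0.0, 0.417, 0.909], [0.0, 0.909, -0.417], [-1.0, 0.0, 0.0]]
ft_force: [0.1, -0.5, 0.5]
grip_width: 0.0715
```

Emit:
carry_out([
  [0, 0, 0, 0],
  [0, 0, 0, 0],
  [0, 0, 0, 0],
  [0, 0, 0, 0],
  [0, 0, 0, 0],
  [0, 0, 0, 0],
  [0, 0, 0, 0],
  [0, 0, 0, 0],
  [0, 0, 0, 0],
  [0, 0, 0, 0],
], claw=0)

```text
time_s: 17.43
tcp_pos: [0.5403, 0.0683, 0.0404]
eef_rot: [[0.0, 0.416, 0.909], [0.0, 0.909, -0.416], [-1.0, 0.0, 0.0]]
ft_force: [-0.4, 0.3, 2.7]
grip_width: 0.0306
```

Emit:
carry_out([
  [0, 0, 0.04, 0],
  [0, 0, 0.08, 0],
  [-0.003, -0.02, 0.1, 0],
  [-0.009, -0.055, 0.105, 0],
  [-0.015, -0.09, 0.105, 0],
  [-0.021, -0.125, 0.105, 0],
  [-0.027, -0.16, 0.105, 0],
  [-0.034, -0.195, 0.105, 0],
  [-0.04, -0.23, 0.105, 0],
  [-0.045, -0.26, 0.105, 0],
  [-0.049, -0.285, 0.105, 0],
  [-0.051, -0.296, 0.1, 0],
])

```text
time_s: 18.43
tcp_pos: [0.4891, -0.2308, 0.1407]
eef_rot: [[0.001, 0.418, 0.909], [-0.001, 0.909, -0.418], [-1.0, -0.0, 0.002]]
ft_force: [0.2, 0.7, -0.8]
grip_width: 0.0305
```

Emit:
carry_out([
  [0, -0.002, -0.015, 0],
  [0, -0.002, -0.035, 0],
  [0, -0.002, -0.05, 0],
  [0, -0.002, -0.05, 0],
  [0, -0.002, -0.05, 0],
])

```text
time_s: 18.85
tcp_pos: [0.4891, -0.2292, 0.0898]
eef_rot: [[-0.002, 0.415, 0.91], [0.001, 0.91, -0.415], [-1.0, 0.0, -0.002]]
ft_force: [-0.9, -0.9, -0.6]
grip_width: 0.0305
```

Target TCP z is 0.0404 + 0.004 + 0.0005 ≈ 0.045.

Emit:
carry_out([
  [0, 0, -0.015, 0],
  [0, 0, -0.03, 0],
  [0, 0, -0.038, 0],
  [0, 0, -0.043, 0],
  [0, 0, -0.045, 0],
  [0, 0, -0.045, 0],
  [0, 0, -0.045, 0],
  [0, 0, -0.045, 0],
])

```text
time_s: 19.52
tcp_pos: [0.4896, -0.2299, 0.0459]
eef_rot: [[0.001, 0.416, 0.909], [-0.0, 0.909, -0.416], [-1.0, -0.0, 0.001]]
ft_force: [0.8, -0.1, -1.1]
grip_width: 0.0306
```

Emit:
carry_out([
  [0, 0, -0.001, 0],
  [0, 0, -0.001, 0],
  [0, 0, -0.001, 0],
])

```text
time_s: 19.77
tcp_pos: [0.4893, -0.2298, 0.0445]
eef_rot: [[0.0, 0.416, 0.909], [-0.0, 0.909, -0.416], [-1.0, 0.0, 0.0]]
ft_force: [-0.5, 0.2, -0.5]
grip_width: 0.0304
```

Emit:
carry_out([
  [0, 0, 0, 0],
  [0, 0, 0, 0],
  [0, 0, 0, 0],
  [0, 0, 0, 0],
  [0, 0, 0, 0],
  [0, 0, 0.01, 0],
  [0, 0, 0.03, 0],
  [0, 0, 0.06, 0],
  [0, 0, 0.1, 0],
  [0, 0, 0.13, 0],
  [0, 0, 0.13, 0],
  [0, 0, 0.13, 0],
], claw=0.65)

```text
time_s: 20.77
tcp_pos: [0.4897, -0.23, 0.1765]
eef_rot: [[0.003, 0.416, 0.909], [-0.002, 0.909, -0.416], [-1.0, -0.0, 0.004]]
ft_force: [-1.3, -0.4, -0.6]
grip_width: 0.0619
```

```bash
python3 -c "
from chk import *
chk(3,[('red',(.539,-.24),.0115),('bcell',(.442,-.219),.007),('drop',(.489,-.23),.0155),('green',(.564,-.047),.007),('bvial',(.666,-.054),.0115),('purple',(.617,-.09),.0115)]); print(observe()['joint_positions'])"
```

```text
red (array([ 0.5392, -0.2398]), 155, 0.0008, np.float64(0.4528))
bcell (array([ 0.4422, -0.2184]), 91, 0.0008, np.float64(0.0555))
drop (array([ 0.4897, -0.229 ]), 198, 0.0008, np.float64(0.3852))
green (array([ 0.5652, -0.0458]), 74, 0.0009, np.float64(0.0525))
bvial (array([ 0.6661, -0.0527]), 112, 0.0012, np.float64(0.056))
purple (array([ 0.6171, -0.0904]), 113, 0.0011, np.float64(0.0568))
[-5.61281063e-01  4.46121598e-01  1.83687023e+00  8.97173872e-05
  8.57407251e-01 -1.70335368e+00]
```

View pics/s3.png

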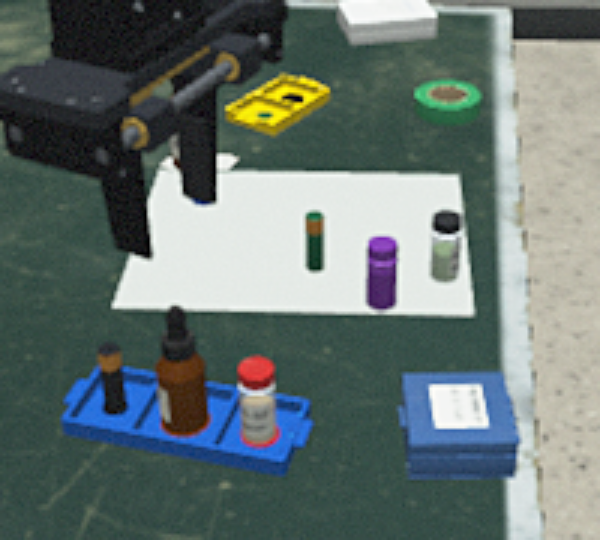

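Blue tray is complete. Next I turn the jaws across the yellow tray's row (-1.71 rad) and go above the green cell.

Emit:
carry_out([
  [0.075, 0.184, 0, -1.71],
  [0.075, 0.184, 0, -1.71],
  [0.075, 0.184, 0, -1.71],
  [0.075, 0.184, 0, -1.71],
  [0.075, 0.184, 0, -1.71],
  [0.075, 0.184, 0, -1.71],
  [0.075, 0.184, 0, -1.71],
  [0.075, 0.184, 0, -1.71],
  [0.075, 0.184, 0, -1.71],
  [0.075, 0.184, 0, -1.71],
  [0.075, 0.184, 0, -1.71],
  [0.075, 0.184, 0, -1.71],
], claw=0.55)

```text
time_s: 21.82
tcp_pos: [0.5637, -0.0456, 0.1728]
eef_rot: [[-0.003, 0.953, -0.303], [0.001, -0.303, -0.953], [-1.0, -0.003, 0.0]]
ft_force: [0.2, 0.0, 0.8]
grip_width: 0.0524
```

Emit:
carry_out([
  [0.001, 0, -0.02, -0.1],
  [0.001, 0, -0.05, -0.21],
  [0.001, 0, -0.06, -0.21],
  [0.001, 0, -0.06, -0.21],
  [0.001, 0, -0.06, -0.21],
])

```text
time_s: 22.23
tcp_pos: [0.5651, -0.0458, 0.1138]
eef_rot: [[-0.002, 0.874, -0.487], [0.0, -0.487, -0.874], [-1.0, -0.002, 0.001]]
ft_force: [0.1, 0.0, -0.2]
grip_width: 0.0525
```

```bash
python3 -c "
from meas import *
im=get_image('wrist'); cv2.imwrite('pics/w2.png',im['pixels']); P=cloud(im); print(circ(P,(.565,-.046),.007,.008,.047,None),circ(P,(.666,-.053),.0115,.012,.05,None)); print(observe()['tcp_pos'])"
```

```text
(array([ 0.5641, -0.0471]), 196, 0.0002, np.float64(0.0515)) (array([ 0.665 , -0.0543]), 434, 0.0003, np.float64(0.0554))
[ 0.56553443 -0.04583491  0.11467029]
```

View pics/w2.png

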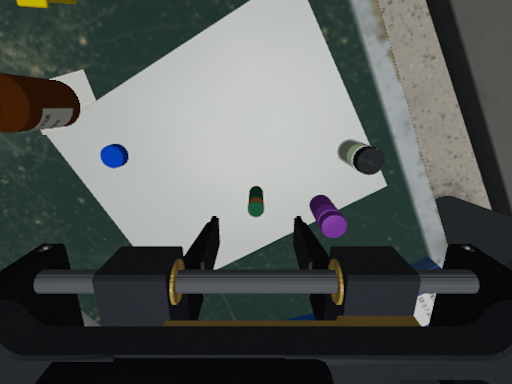

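The green cell (256,200) is centred between the fingers, and the purple vial (330,220) is clear of the right finger. Descending.

Emit:
carry_out([
  [-0.001, -0.001, -0.025, 0],
  [-0.001, -0.001, -0.05, 0],
  [-0.001, -0.001, -0.065, 0],
  [-0.001, -0.001, -0.072, 0],
  [-0.001, -0.001, -0.075, 0],
  [-0.001, -0.001, -0.075, 0],
  [-0.001, -0.001, -0.075, 0],
])

```text
time_s: 22.87
tcp_pos: [0.5649, -0.0469, 0.0405]
eef_rot: [[0.002, 0.872, -0.489], [-0.0, -0.489, -0.872], [-1.0, 0.002, -0.0]]
ft_force: [-0.7, 0.0, -0.2]
grip_width: 0.0526
```

Emit:
carry_out([
  [0, 0, 0, 0],
  [0, 0, 0, 0],
  [0, 0, 0, 0],
  [0, 0, 0, 0],
  [0, 0, 0, 0],
  [0, 0, 0, 0],
  [0, 0, 0, 0],
  [0, 0, 0, 0],
  [0, 0, 0, 0],
  [0, 0, 0, 0],
], claw=0)

```text
time_s: 23.7
tcp_pos: [0.5643, -0.0468, 0.0394]
eef_rot: [[0.0, 0.872, -0.49], [-0.0, -0.49, -0.872], [-1.0, 0.0, -0.0]]
ft_force: [-1.1, -0.5, 0.9]
grip_width: 0.0134
```

Emit:
carry_out([
  [0, 0, 0.04, 0],
  [0, 0, 0.08, 0],
  [0, 0, 0.12, 0],
  [-0.003, 0.012, 0.14, -0.02],
  [-0.01, 0.04, 0.145, -0.04],
  [-0.02, 0.08, 0.145, -0.07],
  [-0.03, 0.12, 0.145, -0.07],
  [-0.04, 0.16, 0.145, -0.07],
  [-0.049, 0.197, 0.145, -0.07],
  [-0.057, 0.23, 0.145, -0.07],
  [-0.062, 0.25, 0.14, -0.07],
  [-0.064, 0.257, 0.11, -0.07],
])

```text
time_s: 24.7
tcp_pos: [0.5012, 0.2136, 0.1525]
eef_rot: [[0.007, 0.837, -0.547], [0.002, -0.547, -0.837], [-1.0, 0.005, -0.006]]
ft_force: [0.9, 0.4, 0.0]
grip_width: 0.0135
```

Emit:
carry_out([
  [0, 0, -0.03, 0],
  [0, 0, -0.05, 0],
  [0, 0, -0.055, 0],
  [0, 0, -0.055, 0],
])

```text
time_s: 25.03
tcp_pos: [0.4998, 0.2101, 0.0932]
eef_rot: [[-0.003, 0.835, -0.55], [-0.001, -0.55, -0.835], [-1.0, -0.002, 0.002]]
ft_force: [-0.6, -0.3, 1.2]
grip_width: 0.0139
```

Target z is about 0.0435. Commanded z is about 0.0945.

Emit:
carry_out([
  [0, 0, -0.02, 0],
  [0, 0, -0.035, 0],
  [0, 0, -0.044, 0],
  [0, 0, -0.048, 0],
  [0, 0, -0.05, 0],
  [0, 0, -0.05, 0],
  [0, 0, -0.05, 0],
  [0, 0, -0.05, 0],
])

```text
time_s: 25.7
tcp_pos: [0.5007, 0.2103, 0.0451]
eef_rot: [[0.001, 0.835, -0.55], [0.0, -0.55, -0.835], [-1.0, 0.001, -0.001]]
ft_force: [-0.3, 0.8, 0.4]
grip_width: 0.0136
```

Emit:
carry_out([
  [0, 0, -0.001, 0],
  [0, 0, -0.001, 0],
  [0, 0, -0.001, 0],
])

```text
time_s: 25.95
tcp_pos: [0.5003, 0.2102, 0.0435]
eef_rot: [[0.0, 0.836, -0.549], [-0.0, -0.549, -0.836], [-1.0, 0.0, -0.0]]
ft_force: [-0.1, -0.2, 0.2]
grip_width: 0.0134
```

Emit:
carry_out([
  [0, 0, 0, 0],
  [0, 0, 0, 0],
  [0, 0, 0, 0],
  [0, 0, 0, 0],
  [0, 0, 0, 0],
  [0, 0, 0.01, 0],
  [0, 0, 0.03, 0],
  [0, 0, 0.06, 0],
  [0, 0, 0.1, 0],
  [0, 0, 0.14, 0],
  [0, 0, 0.14, 0],
  [0, 0, 0.14, 0],
], claw=0.65)

```text
time_s: 26.95
tcp_pos: [0.5009, 0.2104, 0.186]
eef_rot: [[0.005, 0.836, -0.549], [0.001, -0.549, -0.836], [-1.0, 0.003, -0.004]]
ft_force: [0.9, 0.3, -0.1]
grip_width: 0.0622
```

```bash
python3 -c "
from chk import *
chk(4,[('green',(.50,.21),.007),('bvial',(.666,-.054),.0115),('purple',(.617,-.09),.0115)])"
```

```text
green (array([0.5023, 0.2102]), 49, 0.0016, np.float64(0.0561))
bvial (array([ 0.6663, -0.0527]), 112, 0.001, np.float64(0.0556))
purple (array([ 0.6171, -0.0904]), 115, 0.0009, np.float64(0.0557))
```

View pics/s4.png

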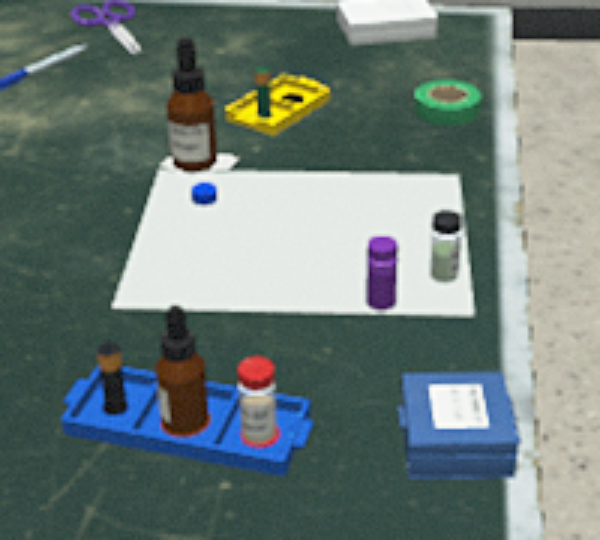

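Green cell stands in its bay (262,92). Black vial next.

Emit:
carry_out([
  [0.165, -0.264, -0.03, 0],
  [0.165, -0.264, -0.03, 0],
  [0.165, -0.264, -0.03, 0],
  [0.165, -0.264, -0.03, 0],
  [0.165, -0.264, -0.03, 0],
  [0.165, -0.264, -0.03, 0],
  [0.165, -0.264, -0.03, 0],
  [0.165, -0.264, -0.03, 0],
  [0.165, -0.264, -0.03, 0],
  [0.165, -0.264, -0.03, 0],
  [0.165, -0.264, -0.03, 0],
  [0.165, -0.264, -0.03, 0],
], claw=0.65)

```text
time_s: 28.0
tcp_pos: [0.6646, -0.0526, 0.1529]
eef_rot: [[-0.001, 0.836, -0.549], [0.0, -0.549, -0.836], [-1.0, -0.001, 0.0]]
ft_force: [-0.2, 0.8, -0.3]
grip_width: 0.0617
```

Emit:
carry_out([
  [0.0, -0.001, -0.03, 0],
  [0.0, -0.001, -0.06, 0],
  [0.0, -0.001, -0.085, 0],
  [0.0, -0.001, -0.105, 0],
  [0.0, -0.001, -0.114, 0],
  [0.0, -0.001, -0.114, 0],
  [0.0, -0.001, -0.114, 0],
])

```text
time_s: 28.58
tcp_pos: [0.6655, -0.0542, 0.04]
eef_rot: [[0.0, 0.836, -0.549], [-0.0, -0.549, -0.836], [-1.0, 0.0, -0.0]]
ft_force: [-0.3, 0.2, -0.0]
grip_width: 0.0618
```

Emit:
carry_out([
  [0, 0, 0, 0],
  [0, 0, 0, 0],
  [0, 0, 0, 0],
  [0, 0, 0, 0],
  [0, 0, 0, 0],
  [0, 0, 0, 0],
  [0, 0, 0, 0],
  [0, 0, 0, 0],
  [0, 0, 0, 0],
  [0, 0, 0, 0],
], claw=0)

```text
time_s: 29.42
tcp_pos: [0.6654, -0.0548, 0.0395]
eef_rot: [[0.0, 0.835, -0.55], [-0.0, -0.55, -0.835], [-1.0, 0.0, -0.0]]
ft_force: [-0.7, -0.1, 2.3]
grip_width: 0.0224
```

Emit:
carry_out([
  [0, 0, 0.04, 0],
  [0, 0, 0.08, 0],
  [0, 0, 0.11, 0],
  [-0.01, 0.022, 0.12, 0],
  [-0.026, 0.056, 0.12, 0],
  [-0.043, 0.092, 0.12, 0],
  [-0.059, 0.128, 0.12, 0],
  [-0.076, 0.164, 0.12, 0],
  [-0.092, 0.2, 0.12, 0],
  [-0.109, 0.236, 0.12, 0],
  [-0.124, 0.268, 0.12, 0],
  [-0.134, 0.29, 0.12, 0],
])

```text
time_s: 30.42
tcp_pos: [0.5296, 0.2377, 0.1593]
eef_rot: [[-0.0, 0.836, -0.548], [0.0, -0.548, -0.836], [-1.0, -0.0, 0.0]]
ft_force: [0.0, 0.9, -0.4]
grip_width: 0.0223
```

Emit:
carry_out([
  [-0.006, 0.013, -0.01, 0],
  [-0.006, 0.013, -0.04, 0],
  [-0.006, 0.013, -0.06, 0],
  [-0.006, 0.013, -0.065, 0],
  [-0.006, 0.013, -0.065, 0],
])

```text
time_s: 30.83
tcp_pos: [0.5249, 0.2475, 0.0925]
eef_rot: [[-0.003, 0.835, -0.55], [-0.001, -0.55, -0.835], [-1.0, -0.002, 0.003]]
ft_force: [0.2, 0.6, -0.3]
grip_width: 0.0225
```

Emit:
carry_out([
  [0, 0, -0.02, 0],
  [0, 0, -0.035, 0],
  [0, 0, -0.044, 0],
  [0, 0, -0.048, 0],
  [0, 0, -0.05, 0],
  [0, 0, -0.05, 0],
  [0, 0, -0.05, 0],
  [0, 0, -0.05, 0],
])

```text
time_s: 31.5
tcp_pos: [0.5257, 0.2483, 0.0451]
eef_rot: [[0.001, 0.835, -0.549], [0.0, -0.549, -0.835], [-1.0, 0.001, -0.001]]
ft_force: [-0.7, -0.5, -0.1]
grip_width: 0.0225
```

Emit:
carry_out([
  [0, 0, -0.001, 0],
  [0, 0, -0.001, 0],
  [0, 0, -0.001, 0],
])

```text
time_s: 31.75
tcp_pos: [0.5254, 0.2483, 0.0435]
eef_rot: [[0.0, 0.836, -0.549], [0.0, -0.549, -0.836], [-1.0, 0.0, -0.0]]
ft_force: [0.3, -0.6, -0.4]
grip_width: 0.0225
```

Emit:
carry_out([
  [0, 0, 0, 0],
  [0, 0, 0, 0],
  [0, 0, 0, 0],
  [0, 0, 0, 0],
  [0, 0, 0, 0],
  [0, 0, 0.01, 0],
  [0, 0, 0.03, 0],
  [0, 0, 0.06, 0],
  [0, 0, 0.1, 0],
  [0, 0, 0.14, 0],
  [0, 0, 0.16, 0],
  [0, 0, 0.16, 0],
], claw=0.65)

```text
time_s: 32.75
tcp_pos: [0.5267, 0.2488, 0.209]
eef_rot: [[0.008, 0.835, -0.549], [0.003, -0.549, -0.836], [-1.0, 0.005, -0.007]]
ft_force: [-0.3, 0.0, 1.0]
grip_width: 0.062
```

Emit:
carry_out([
  [0, 0, 0.04, 0],
  [0, 0, 0.06, 0],
  [0, 0, 0.08, 0],
  [0, 0, 0.08, 0],
  [0, 0, 0.08, 0],
  [0, 0, 0.08, 0],
])

```text
time_s: 33.25
tcp_pos: [0.5248, 0.248, 0.2823]
eef_rot: [[-0.001, 0.835, -0.549], [-0.001, -0.549, -0.835], [-1.0, -0.001, 0.001]]
ft_force: [0.1, 0.1, -0.8]
grip_width: 0.0619
```

```bash
cat > fin.py <<'E'
from meas import *
im=get_image("side"); cv2.imwrite("pics/s5.png",cv2.resize(im["pixels"][120:300,150:350],None,fx=3,fy=3))
sc=get_image("scene"); cv2.imwrite("pics/c5.png",cv2.resize(sc["pixels"][150:260,130:350],None,fx=3.5,fy=3.5))
T={"blue":((.4905,-.230),np.deg2rad(167.6)),"yellow":((.5130,.2295),np.deg2rad(236.7))}
for nm,i in (("side",im),("scene",sc)):
    P=cloud(i)
    for n,t,c,r in [('red','blue',(.539,-.24),.0115),('drop','blue',(.489,-.23),.0155),('bcell','blue',(.442,-.219),.007),('bvial','yellow',(.525,.248),.0115),('green','yellow',(.5015,.21),.007)]:
        top=52 if n!='drop' else 52
        f=circ(P,c,r,.018,.052,None)
        if f is None: print(nm,n,None); continue
        lo=circ(P,c,r,.018,.034,None); hi=circ(P,c,r,.036,.052,None)
        o,a=T[t]; d=f[0]-np.array(o); l=(np.cos(a)*d[0]+np.sin(a)*d[1],-np.sin(a)*d[0]+np.cos(a)*d[1])
        tilt=None if lo is None or hi is None else np.hypot(*(hi[0]-lo[0]))/.018
        print(nm,n,"local",np.round(l,4),"top",f[3],"tilt",tilt)
    print(nm,"cap/purple",[circ(P,c,.0115,a,b,None) for c,a,b in (((.463,.055),.003,.011),((.617,-.09),.012,.05))])
E
python3 fin.py
```

```text
side red local [-0.0495 -0.0011] top 0.0597 tilt 0.02832788618662649
side drop local [ 0.0011 -0.0008] top 0.095 tilt 0.02003084041924517
side bcell local [ 0.0493 -0.0007] top 0.0563 tilt 0.015713484026367082
side bvial local [-0.0248  0.001 ] top 0.3806 tilt 0.08498365855988098
side green local [0.0216 0.0013] top 0.0558 tilt 0.033793125168324285
side cap/purple [(array([0.4642, 0.0558]), 31, 0.0027, np.float64(0.0137)), (array([ 0.6172, -0.0904]), 141, 0.0011, np.float64(0.0561))]
scene red local [-0.0488  0.0016] top 0.0598 tilt 0.061363116762150983
scene drop local [0.0014 0.0012] top 0.0953 tilt 0.011111111111109889
scene bcell local [0.0505 0.0011] top 0.0546 tilt 0.07856742013183869
scene bvial local [-0.022   0.0011] top 0.0597 tilt 0.02777777777777472
scene green local [0.0239 0.0009] top 0.5106 tilt 0.029917582261857926
scene cap/purple [(array([0.4629, 0.0539]), 27, 0.003, np.float64(0.0138)), (array([ 0.6161, -0.0928]), 97, 0.0018, np.float64(0.0554))]
```

View pics/s5.png

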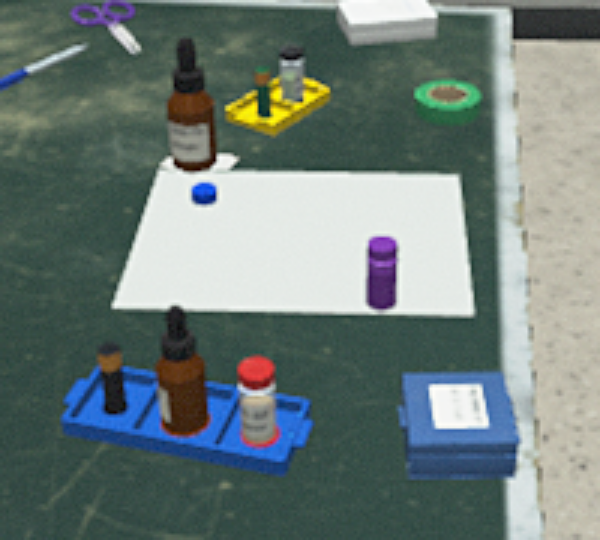

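View pics/c5.png

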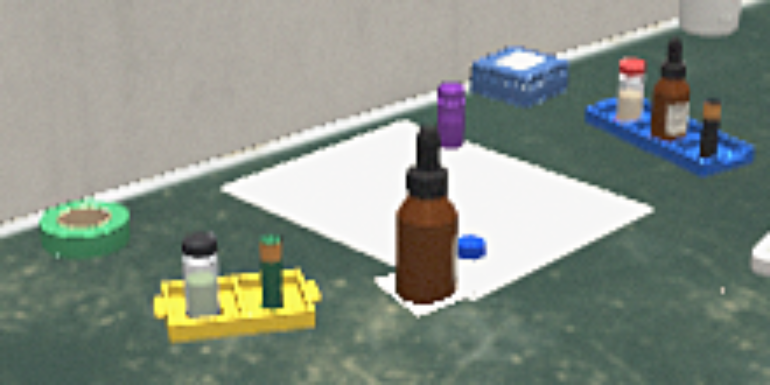

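All five stand upright in their bays and the arm is clear, so I'm handing in.

```bash
python3 -c "
from workcell import *
print(finish_job()); print(observe()['time_s'])"
```

```text
the job is handed in; nothing more can be done
None
the job is handed in; nothing more can be done
```

Both kits are made up and the job is handed in, after about 33 s of the 128 s allowed. The blue tray holds the red-capped vial, the 91 mm amber dropper bottle and the black cell. The yellow tray holds the black-capped vial and the green cell.

**Position:** the last side and scene views put every item within about 3 mm of its bay centre. The tops stand about 4–5 mm higher than on the bench, which fits the 4 mm tray floor.

**Uprightness:** both pictures show all five upright, but my rough tilt estimates were noisy and disagreed between views. The highest were 0.085 rad for the black vial (side) and 0.079 rad for the black cell (scene). Their other view gave 0.03 rad or less, so I took the high values as fitting error.

**Left alone:** the cap and the purple vial measured within about 3 mm of where they started. I checked the tape, the case and the large bottle by eye only, and they look unmoved. The gripper was open and well above the trays at hand-in.

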